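Shut up the button stock

ROBOT

A 6-joint arm with a two-finger parallel gripper is mounted at the origin on the work surface. World frame = base frame: x ahead of the robot, y to its left, z up, the work surface at z = 0. Lengths are in m, angles in rad, forces in N, time in s.
With the tool pointing down it reaches from about 0.275 to 0.75 m from the base axis. Payload 10.2 kg.
Tool frame: the origin (TCP) lies on the centre line of the jaws, within the pads' length; the fingertips stand 11 mm ahead of it and the grasp point (between the pads) lies 8 mm behind it; z points along the fingers, y is the direction in which the jaws open and shut (so a half turn about z gives the same grasp; the last joint's range is limited). The gripper opens to 85 mm and grips with 20 to 120 N. Pads are 22 mm wide; open, the fingers measure 114 mm over their backs; the gripper's body (76 mm by 85 mm) begins 54 mm behind the grasp point. The pads swing forward as they close: fully open they stand 13 mm farther back than shut.
Start: joints at [-1.485, 0.313, 1.498, -0, 1.331, -0.223], TCP at [0.16, -0.5, 0.242] pointing down, gripper open.
Joint ranges: [-2.94, 2.94], [-0.97, 2.17], [0.19, 2.56], [-1.23, 4.37], [0.02, 3.11], [-2.88, 2.88]. Speed limits (rad/s): [2.39, 2.39, 3.01, 3.14, 3.14, 3.14].

INTERFACE

Orientations are given as a rotation vector (axis times angle).
In Python, from plant import arm gives the robot as it stands. The module is installed in compiled form; this text tells all that it offers.
- The arm moves only by the tool step_arm, never from a script. Its argument "steps" is a list of rows, each a list of 7 numbers: the shift along the tool's x, y, z in cm, then the turn, a rotation vector about the tool's x, y, z in degrees, then the closure, from 0 (fully open) to 1 (shut). A call has 1 to 8 rows; each row shifts and turns the pose as measured when the row begins, along the tool's axes as they then stand; what a row does not reach is not made up. A row lasts 1/8 s, in which the tool goes at most 62.5 mm and 10.7 degrees, less where a joint would pass 70% of its speed; a pose out of reach is approached as far as the arm can. A call is refused whole if a number of a shift passes 6.25 or a number of a turn 10.7, either way. A call with a gripper value outside its range is refused whole. The fingers move at their own pace and stop on an object; the grip force is fixed at half the most. Time passes only in rows, so rows that do not move let the fingers close. It gives the time, the measured TCP pose, the force and the opening at its end, in the units of the state.
- arm.observe(): the state, without advancing time (a new reading comes with each control period).
- arm.get_image(name): name is "scene" or "top" or "wrist"; returns (picture, depth): 480x640x3 uint8, blue, green, red; 480x640 float32, m along the optical axis (not along the pixel's ray), 0 where there is no reading.
- arm.camera_model(name): a dict with "intrinsics" (3x3 intrinsics, pixels), "pose" (4x4, takes a point from camera to world coordinates). Camera axes: x right, y down, z forward; pixel columns grow to the right and rows downward; lengths in m; the calibration is good to about 2 mm. The wrist camera is an equidistant fisheye: a pixel r from the principal point sees the ray r / f radians off the axis. A picture is of the moment at which its call begins: read the wrist's pose just before it. camera_model takes no time and is no camera call; for the wrist camera it gives the pose at the moment of the call.
- arm.hand_in(): hands the job in, once; it reports no verdict.
The state is a dict: "time_s": time; "joint_positions": joint angles; "joint_vel": joint speeds; "joint_torque": joint torques, N m; "tcp_pos": TCP position; "tcp_rot": TCP orientation; "wrist_force": force on the tool from outside, world axes, zero at the start; "moment": the same for the moment, N m; "finger_gap": finger opening in m.
Only numpy, scipy, OpenCV 4.12 (cv2) and the standard library are available. Lean on these libraries where they do the work, as an engineer would, in place of code of your own. Each camera call takes 0.05 s, during which the arm holds its last target.

TASK

Shut away the loose buttons on the stall: with the fingertips, push the two drawers that hold buttons fully home and press the lid of the flip-lid chest down shut. The drawer of thread spools is still in use: leave it standing open just as it is, and lift or shift nothing else, neither the chest itself nor the things standing around.

Things in the scene. Friction and masses are not known exactly. Their poses are not given: they have to be found in the camera images.
- drawer_a_knob (a point): Centre of the flat front face of the knob (22 mm across, 14 mm out) of the drawer with loose buttons (first of two alike); moves with it. x points into the case, the way the drawer shuts, z up. Drawer front 106 wide, from 41 mm below to 27 mm above this point. Fixed wooden case 160 deep, 110 wide, 75 high; its underside is 45 mm below this point, on a board whose top is 12 mm above the table
- drawer_a (a joint): how far the drawer with loose buttons (first of two alike) stands out of its case, m: 0 shut, at most 0.095 out; it slides with about 1.5 N of friction and stays where it is left
- drawer_b_knob (a point): Centre of the flat front face of the knob (22 mm across, 14 mm out) of the drawer with loose buttons (second of two alike); moves with it. x points into the case, the way the drawer shuts, z up. Drawer front 106 wide, from 41 mm below to 27 mm above this point. Fixed wooden case 160 deep, 110 wide, 75 high; its underside is 45 mm below this point, on a board whose top is 12 mm above the table
- drawer_b (a joint): how far the drawer with loose buttons (second of two alike) stands out of its case, m: 0 shut, at most 0.095 out; it slides with about 1.5 N of friction and stays where it is left
- drawer_c_knob (a point): Centre of the flat front face of the knob (22 mm across, 14 mm out) of the drawer with upright thread spools; moves with it. x points into the case, the way the drawer shuts, z up. Drawer front 106 wide, from 41 mm below to 27 mm above this point. Fixed wooden case 160 deep, 110 wide, 75 high; its underside is 45 mm below this point, on a board whose top is 12 mm above the table
- drawer_c (a joint): how far the drawer with upright thread spools stands out of its case, m: 0 shut, at most 0.095 out; it slides with about 1.5 N of friction and stays where it is left
- chest_hinge (a point): Grey plastic flip-lid chest of buttons, loose on the board in the same row (120 deep, 110 wide, 66 mm high, 0.7 to 1.2 kg): the middle of its hinge line along the far top edge, at the height of the shut lid's upper face (72 mm above the chest's underside). x points from the chest's front to its hinge side, y along the hinge, z up
- chest_lid_edge (a point): middle of the free (front) edge of the chest's lid, on its outer face, 124 mm from the hinge line; moves with the lid. The lid is a flat plate 124 by 114 by 6 mm with a 7 mm tab beyond this edge
- chest_lid (a joint): lid angle, rad: 0 shut flat, growing as the free edge swings up and back. The hinge is stiff (about 0.14 N m), so the lid stays where it is left; pressing down on its outer face shuts it
- unit_a: fixed wooden case of drawer_a (with its drawer); origin on its underside, below the middle of its front edge; x points to its back
- unit_b: fixed wooden case of drawer_b (with its drawer); origin on its underside, below the middle of its front edge; x points to its back
- unit_c: fixed wooden case of drawer_c (with its drawer); origin on its underside, below the middle of its front edge; x points to its back
- chest: the flip-lid chest (with its lid); origin at the centre of its underside; x points to its hinge side
- spool_1: loose wooden thread spool standing on the board between things of the row, 22 across, 40 mm high; origin at its underside. Bystander
- spool_2: second loose spool like spool_1, standing in another gap of the row. Bystander
- jar: glass jar with steel cap, 64 across, 90 mm high, on the table; origin at its underside. Bystander
- tape: round tape-measure case, 56 across, 24 mm high, on the table; origin at its underside. Bystander
- tin: tin can, 72 across, 60 mm high, on the table; origin at its underside. Bystander
- thread_cone: cone of thread, 60 across at the foot, 85 mm high, on the table; origin at its underside. Bystander
There are look-alikes about, which are no part of the job. Of the things shaped like the chest, the grey one is meant.

How it is judged:
At the end, for the whole second after the job is handed in: Both button drawers are within 4 mm of shut, the chest lid within 0.05 rad of flat, the spool drawer within 6 mm of its start, the chest and the six listed bystanders within 20 mm of theirs (value of joint each of drawer_a, drawer_b below 0.004 m and value of joint chest_lid below 0.05 rad and distance of drawer_c_knob from where it was at the start of the episode below 0.006 m and distance of each of chest_hinge, spool_1, spool_2, jar, tape, tin, thread_cone from where it was at the start of the episode below 0.02 m); the robot touches nothing.
It fails at once if the arm or the gripper's body, instead of the fingers, pushes a drawer box or the chest with over 3 N (contact force between the arm and unit_a above 3 N or contact force between the arm and unit_b above 3 N or contact force between the arm and unit_c above 3 N or contact force between the arm and chest above 3 N).
It fails at once if the spool drawer is moved by more than 6 mm (distance of drawer_c_knob from where it was at the start of the episode above 0.006 m).
It fails at once if the chest is lifted, tipped or shoved by more than 20 mm (distance of chest_hinge from where it was at the start of the episode above 0.02 m or angle between chest_hinge's own z axis and vertical above 0.15 rad).
It fails at once if a bystander is lifted, knocked over or shifted by more than 20 mm (distance of any of spool_1, spool_2, jar, tape, tin, thread_cone from where it was at the start of the episode above 0.02 m or angle between any of spool_1, spool_2, jar, tape, tin, thread_cone's own z axis and vertical above 0.3 rad).
It also fails if it takes over 48 s, if anything falls off the work surface, if the arm or the gripper's body presses on something with over 40 N, if the wrist force passes 120 N, or if a joint passes its speed limit or range.

## Working session

There is one attempt and no reset: what is moved stays moved. The work goes in short steps, Python scripts to look and compute and a tool call to move; the robot and the scene stay as the last step left them, time stands still between calls to the robot, and variables do not carry over. Pictures are saved under pics/ and viewed, and the job is handed in when it is done.

Besides the shell and the picture viewer there is one more tool, called after "Emit:" by a JSON object that holds its "api" and its "payload", one argument or row to a line. step_arm: Moves the arm, as the interface text tells. Its arguments: {"type":"object","properties":{"steps":{"type":"array","items":{"type":"array","items":{"type":"number"}}}},"required":["steps"]}

```bash
mkdir -p pics && cat > h.py <<'E'
import numpy as np, cv2
from plant import arm
from scipy.spatial.transform import Rotation as R
def snap(n,tag):
    m=arm.camera_model(n); im,d=arm.get_image(n)
    cv2.imwrite(f'pics/{tag}.png',im); np.savez(f'pics/{tag}.npz',im=im,d=d,K=m['intrinsics'],T=m['pose'])
    return im,d,m
def load(tag):
    z=np.load(f'pics/{tag}.npz'); return z['im'],z['d'],z['K'],z['T']
def cloud(tag):
    im,d,K,T=load(tag); v,u=np.mgrid[:480,:640]
    P=np.stack([(u-K[0,2])/K[0,0]*d,(v-K[1,2])/K[1,1]*d,d],-1)
    W=P@T[:3,:3].T+T[:3,3]; W[d==0]=np.nan
    return W
E
python3 - <<'E'
from h import *
for n in ['scene','top','wrist']:
    im,d,m=snap(n,n+'0'); print(n,m['intrinsics'],m['pose'].round(3).tolist())
print(arm.observe())
E
```

```text
scene [[518.410834     0.         326.79504193]
 [  0.         518.410834   240.44091093]
 [  0.           0.           1.        ]] [[0.357, 0.748, -0.56, 1.135], [0.934, -0.276, 0.228, -0.251], [0.016, -0.604, -0.797, 0.995], [0.0, 0.0, 0.0, 1.0]]
top [[504.94197859   0.         320.10251142]
 [  0.         504.94197859 240.38839846]
 [  0.           0.           1.        ]] [[0.023, -0.995, 0.092, 0.373], [-1.0, -0.025, -0.011, 0.006], [0.013, -0.092, -0.996, 1.393], [0.0, 0.0, 0.0, 1.0]]
wrist [[371.64829954   0.         311.48994604]
 [  0.         371.64829954 233.87049878]
 [  0.           0.           1.        ]] [[0.303, -0.909, -0.286, 0.233], [-0.953, -0.289, -0.089, -0.476], [-0.001, 0.299, -0.954, 0.375], [0.0, 0.0, 0.0, 1.0]]
{'time_s': 0.15, 'joint_positions': array([-1.48538326e+00,  3.13297104e-01,  1.49822066e+00,  1.05653768e-06,
        1.33101823e+00, -2.23391019e-01]), 'joint_vel': array([-0.00021089,  0.00073979, -0.00283605, -0.00010647,  0.00055724,
       -0.00248776]), 'joint_torque': array([ 3.09074630e-04, -4.12367606e+01, -2.59798318e+01, -2.93881858e-04,
        3.20090279e-03,  3.30423262e-06]), 'tcp_pos': array([ 0.15953568, -0.49999085,  0.24189479]), 'tcp_rot': array([-3.10328945e+00, -4.82998172e-01, -1.03723100e-04]), 'wrist_force': array([ 0.60682663,  0.08983512, -0.42282913]), 'moment': array([ 0.02755197,  0.02370596, -0.04030015]), 'finger_gap': 0.08526550695374185}
```

View pics/scene0.png

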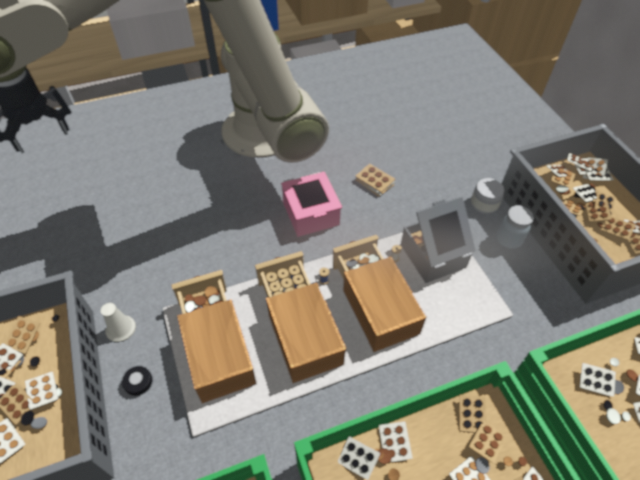

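View pics/top0.png

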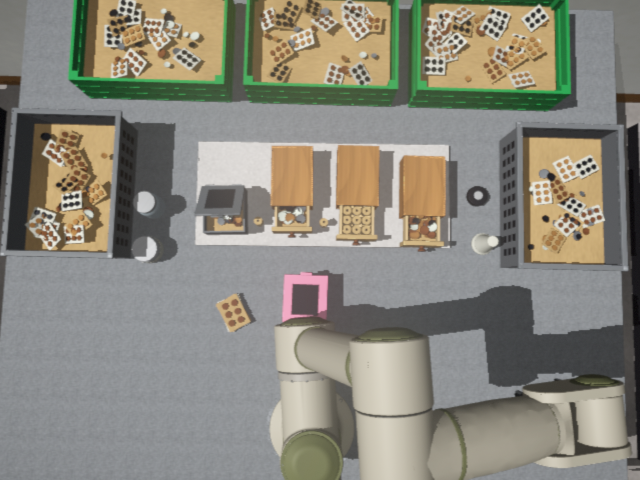

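View pics/wrist0.png

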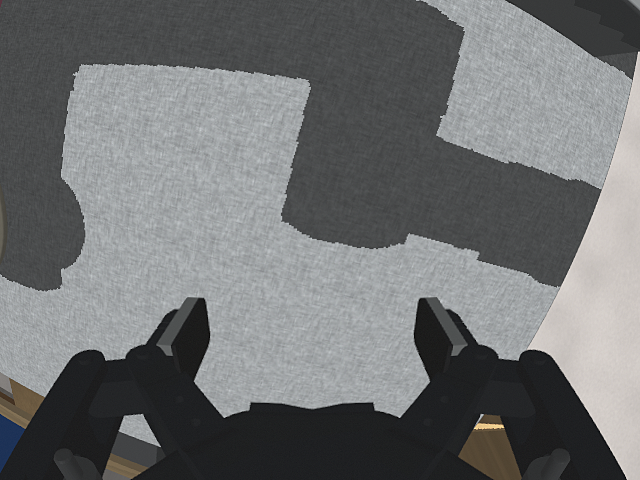

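The top view shows, left to right, the grey chest (222,210), a button drawer (292,215), the spool drawer (357,222) and a button drawer (423,230). Loose spools stand at (257,221) and (323,222). The look-alike is the pink chest at (305,297).

I'll check this in one close crop and measure.

```bash
python3 - <<'E'
from h import *
im,d,K,T=load('top0')
c=cv2.resize(im[130:260,185:505],(800,325),interpolation=cv2.INTER_CUBIC)
im2,_,_,_=load('scene0')
c2=cv2.resize(im2[180:400,150:530],(800,463),interpolation=cv2.INTER_CUBIC)
cv2.imwrite('pics/crop.png',c);cv2.imwrite('pics/crop2.png',c2)
W=cloud('top0')
for p in [(222,240),(207,205),(222,190),(222,210),(257,221),(292,235),(292,150),(292,200),(292,210),(357,238),(357,170),(423,245),(423,170),(423,210),(323,222),(305,297),(230,150),(440,235)]:
    print(p,W[p[1],p[0]].round(3))
E
```

```text
(222, 240) [0.495 0.259 0.013]
(207, 205) [0.57  0.275 0.144]
(222, 190) [0.618 0.248 0.098]
(222, 210) [0.556 0.235 0.161]
(257, 221) [0.545 0.161 0.048]
(292, 235) [0.508 0.065 0.071]
(292, 150) [0.732 0.071 0.086]
(292, 200) [0.597 0.067 0.09 ]
(292, 210) [0.575 0.067 0.066]
(357, 238) [ 0.502 -0.105  0.086]
(357, 170) [ 0.683 -0.102  0.086]
(423, 245) [ 0.489 -0.278  0.083]
(423, 170) [ 0.688 -0.277  0.083]
(423, 210) [ 0.581 -0.277  0.086]
(323, 222) [ 0.547 -0.016  0.05 ]
(305, 297) [0.346 0.027 0.068]
(230, 150) [0.746 0.246 0.017]
(440, 235) [ 0.524 -0.341  0.009]
```

View pics/crop.png

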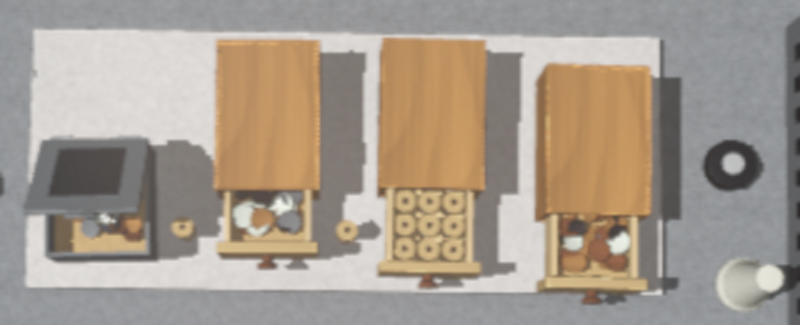

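View pics/crop2.png

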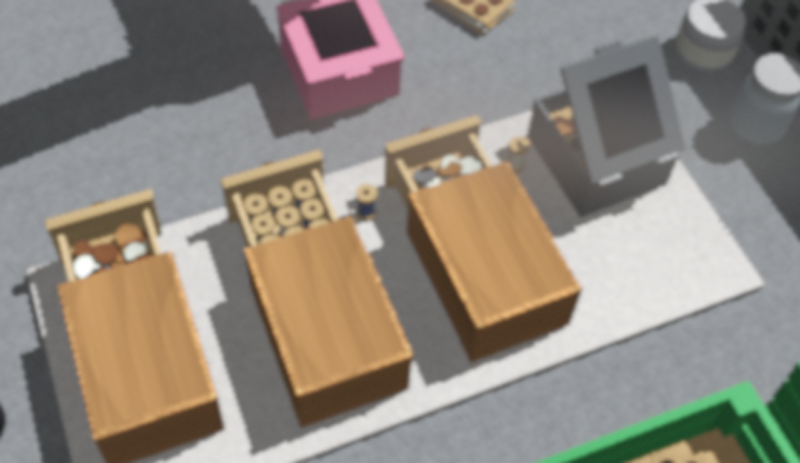

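```bash
python3 - <<'E'
from h import *
im,d,K,T=load('top0'); W=cloud('top0'); 
C=T[:3,3]
v,u=np.mgrid[:480,:640]
ray=np.stack([(u-K[0,2])/K[0,0],(v-K[1,2])/K[1,1],np.ones_like(d)],-1)@T[:3,:3].T
def at(z): s=(z-C[2])/ray[...,2]; return C+ray*s[...,None]
hsv=cv2.cvtColor(im,cv2.COLOR_BGR2HSV)
for name,(u0,u1) in dict(L=(265,318),M=(332,384),Rr=(396,452)).items():
    m=(hsv[...,1]>110)&(v>140)&(v<222)&(u>u0)&(u<u1)&(W[...,2]>0.075)
    m=cv2.morphologyEx(m.astype(np.uint8),cv2.MORPH_OPEN,np.ones((9,9)))>0
    P=at(0.087)[m][:,:2]; r=cv2.minAreaRect((P*1000).astype(np.float32)); 
    print(name,m.sum(),np.array(r[0]).round(1),np.array(r[1]).round(1),round(r[2],1), 'box',cv2.boxPoints(r).round(0).tolist())
    # front plate: lighter strip
    f=(v>=215)&(v<255)&(u>u0)&(u<u1)&(W[...,2]>0.073)&(W[...,0]<0.53)
    P=at(0.084)[f]; print('  front x',np.percentile(P[:,0],[2,50,98]).round(3),'y',np.percentile(P[:,1],[2,50,98]).round(3))
    k=(v>=230)&(v<262)&(u>u0)&(u<u1)&(hsv[...,1]>100)&(hsv[...,2]<140)&(W[...,0]<0.51)
    P=at(0.065)[k]; 
    if k.sum(): print('  knob n',k.sum(),'x',np.percentile(P[:,0],[2,50,98]).round(3),'y',P[:,1].mean().round(3), W[k][:,2].round(3)[:8])
# chest
for uu in (205,215,225,235): 
    print(uu,[(vv,*W[vv,uu].round(3)) for vv in range(180,240,5)])
E
```

```text
L 2311 [662.2  68.7] [154.9 105.3] 1.5 box [[583.0, 119.0], [586.0, 14.0], [741.0, 18.0], [738.0, 123.0]]
  front x [0.516 0.522 0.528] y [0.015 0.065 0.117]
  knob n 2 x [0.506 0.507 0.508] y 0.069 [0.065 0.063]
M 2271 [ 668.4 -104.2] [107.  156.5] 89.7 box [[590.0, -157.0], [746.0, -158.0], [747.0, -51.0], [590.0, -50.0]]
  front x [0.5   0.507 0.513] y [-0.157 -0.105 -0.053]
  knob n 6 x [0.491 0.494 0.499] y -0.103 [0.065 0.063 0.067 0.067 0.068 0.068]
Rr 2343 [ 645.2 -277.9] [157.8 108.3] 0.0 box [[566.0, -224.0], [566.0, -332.0], [724.0, -332.0], [724.0, -224.0]]
  front x [0.488 0.494 0.503] y [-0.33  -0.279 -0.228]
  knob n 16 x [0.477 0.482 0.488] y -0.276 [0.061 0.058 0.064 0.063 0.061 0.065 0.058 0.06 ]
205 [(180, np.float64(0.661), np.float64(0.313), np.float64(0.011)), (185, np.float64(0.633), np.float64(0.297), np.float64(0.08)), (190, np.float64(0.616), np.float64(0.292), np.float64(0.101)), (195, np.float64(0.6), np.float64(0.288), np.float64(0.115)), (200, np.float64(0.584), np.float64(0.283), np.float64(0.134)), (205, np.float64(0.57), np.float64(0.28), np.float64(0
[... 2002 characters left out ...]
(185, np.float64(0.634), np.float64(0.217), np.float64(0.088)), (190, np.float64(0.618), np.float64(0.214), np.float64(0.103)), (195, np.float64(0.602), np.float64(0.211), np.float64(0.118)), (200, np.float64(0.587), np.float64(0.208), np.float64(0.132)), (205, np.float64(0.572), np.float64(0.205), np.float64(0.146)), (210, np.float64(0.556), np.float64(0.202), np.float64(0.164)), (215, np.float64(0.56), np.float64(0.221), np.float64(0.045)), (220, np.float64(0.546), np.float64(0.219), np.float64(0.053)), (225, np.float64(0.533), np.float64(0.218), np.float64(0.053)), (230, np.float64(0.52), np.float64(0.219), np.float64(0.048)), (235, np.float64(0.51), np.float64(0.224), np.float64(0.012))]
```

The crop confirms it: (292,215) and (423,230) hold buttons, (357,222) holds spools, and the chest at (222,210) is grey with its lid open at about 43°. The knob faces come out at about (0.502, 0.068) and (0.474, -0.277), and the spool drawer is left alone. I'll align the tool with the world axes and shut the fingers.

Emit:
{"api": "step_arm", "payload": {
  "steps": [
    [0, 0, 0, 0, 0, 9, 1],
    [0, 0, 0, 0, 0, 8.7, 1],
    [0, 0, 0, 0, 0, 0, 1],
    [0, 0, 0, 0, 0, 0, 1]
  ]
}}

```text
time_s: 0.65
tcp_pos: [0.1595, -0.4996, 0.241]
tcp_rot: [-3.139, 0.007, 0.0]
wrist_force: [0.6, -0.2, 0.2]
finger_gap: 0.0126
```

Emit:
{"api": "step_arm", "payload": {
  "steps": [
    [4.4, -3.7, 0, 0, 0, 0, 1],
    [4.4, -3.7, 0, 0, 0, 0, 1],
    [4.4, -3.7, 0, 0, 0, 0, 1],
    [4.4, -3.7, 0, 0, 0, 0, 1],
    [4.4, -3.7, 0, 0, 0, 0, 1],
    [4.4, -3.7, 0, 0, 0, 0, 1],
    [0, 0, 0, 0, 0, 0, 1]
  ]
}}

```text
time_s: 1.52
tcp_pos: [0.4307, -0.2707, 0.2413]
tcp_rot: [-3.139, -0.017, -0.001]
wrist_force: [-0.1, -0.2, -0.7]
finger_gap: -0.0001
```

Emit:
{"api": "step_arm", "payload": {
  "steps": [
    [0, 0.6, 5, 0, 0, 0, 1],
    [0, 0, 5, 0, 0, 0, 1],
    [0, 0, 5, 0, 0, 0, 1],
    [0, 0, 2.5, 0, 0, 0, 1],
    [0, 0, 0, 0, 0, 0, 1]
  ]
}}

```text
time_s: 2.15
tcp_pos: [0.4295, -0.2796, 0.0623]
tcp_rot: [3.141, 0.028, 0.003]
wrist_force: [0.4, -0.9, 0.3]
finger_gap: -0.0002
```

```bash
python3 - <<'E'
from h import *
print(arm.observe()['tcp_pos'])
im,d,m=snap('scene','s1');W=cloud('s1')
cv2.imwrite('pics/s1c.png',cv2.resize(im[150:410,100:440],(800,612))[:600])
snap('wrist','w1')
E
```

```text
[ 0.42946339 -0.27955005  0.06229747]
```

View pics/s1c.png

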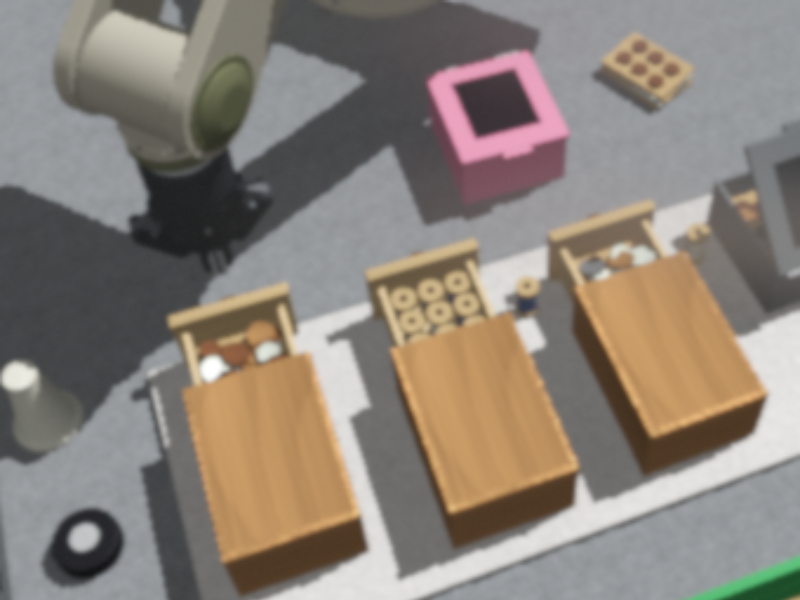

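View pics/w1.png

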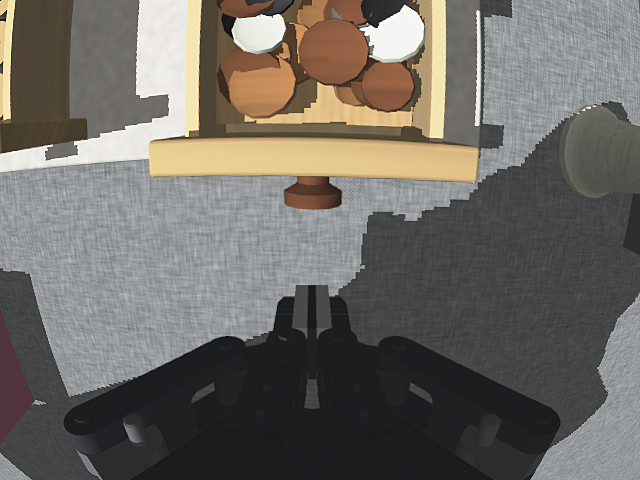

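Emit:
{"api": "step_arm", "payload": {
  "steps": [
    [2.2, 0, 0.5, 0, 0, 0, 1],
    [0.8, 0, 0, 0, 0, 0, 1],
    [0.8, 0, 0, 0, 0, 0, 1],
    [1, 0, 0, 0, 0, 0, 1],
    [1, 0, 0, 0, 0, 0, 1],
    [1, 0, 0, 0, 0, 0, 1],
    [1, 0, 0, 0, 0, 0, 1]
  ]
}}

```text
time_s: 3.12
tcp_pos: [0.5116, -0.2809, 0.0643]
tcp_rot: [3.133, 0.028, 0.012]
wrist_force: [-1.9, -0.9, -1.3]
finger_gap: -0.0001
```

Emit:
{"api": "step_arm", "payload": {
  "steps": [
    [1, -0.2, 0.4, 0, 0, 0, 1],
    [0.6, 0, 0.3, 0, 0, 0, 1],
    [0.4, 0, 0.1, 0, 0, 0, 1]
  ]
}}

```text
time_s: 3.5
tcp_pos: [0.5307, -0.2786, 0.0568]
tcp_rot: [3.134, 0.031, -0.001]
wrist_force: [-41.6, 0.1, 32.0]
finger_gap: 0.0
```

Emit:
{"api": "step_arm", "payload": {
  "steps": [
    [-1, 0, 0, 0, 0, 0, 1],
    [-4, 0, 0, 0, 0, 0, 1],
    [0, 0, -2, 0, 0, 0, 1],
    [0, 0, 0, 0, 0, 0, 1]
  ]
}}

```text
time_s: 4.0
tcp_pos: [0.4795, -0.2792, 0.0765]
tcp_rot: [3.135, 0.031, 0.001]
wrist_force: [-0.3, 0.3, -0.8]
finger_gap: 0.0003
```

```bash
python3 - <<'E'
from h import *
o=arm.observe();print(o['tcp_pos'],o['wrist_force'])
snap('wrist','w2')
im,d,m=snap('scene','s2')
cv2.imwrite('pics/s2c.png',cv2.resize(im[150:410,100:440],(800,612))[:600])
E
```

```text
[ 0.47945127 -0.27916073  0.07652667] [-0.31595339  0.29542684 -0.76035486]
```

View pics/w2.png

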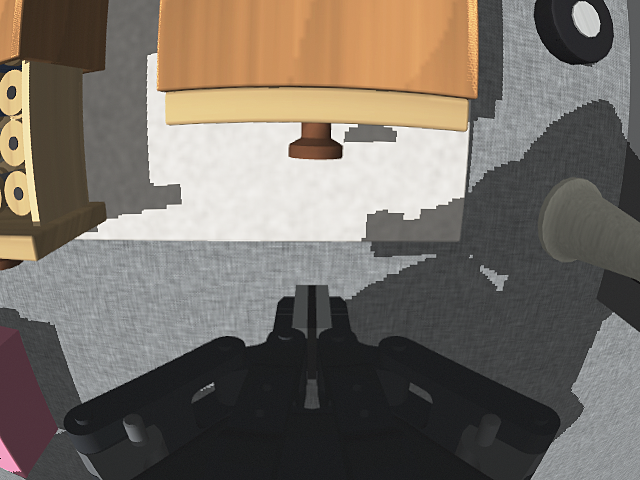

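View pics/s2c.png

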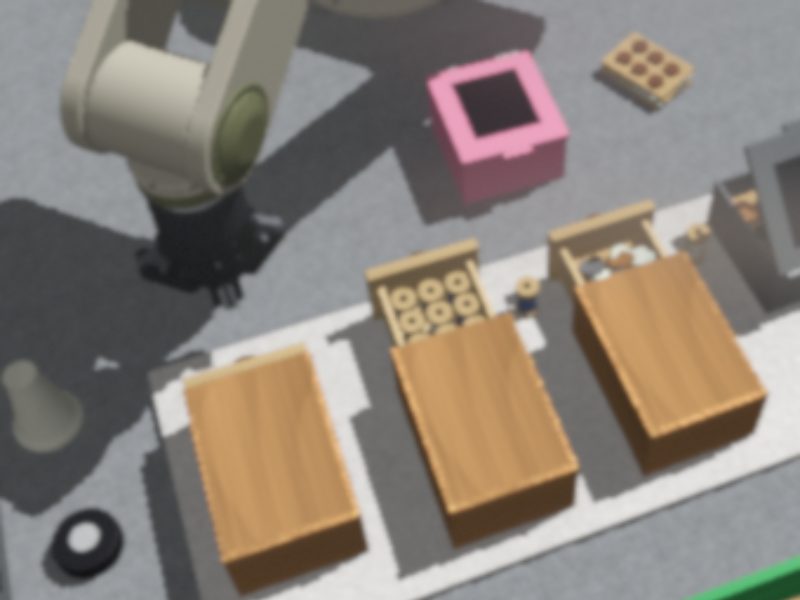

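The first drawer is shut: at (315,105) in the wrist view its plate lies against the case. Next I'll lift and go across to the second button drawer at y≈0.068.

Emit:
{"api": "step_arm", "payload": {
  "steps": [
    [-1, 0, -4.5, 0, 0, 0, 1],
    [-1, -0.5, -5, 0, 0, 0, 1],
    [0, -5.6, -2, 0, 0, 0, 1],
    [0, -5.8, 0, 0, 0, 0, 1],
    [0, -5.8, 0, 0, 0, 0, 1],
    [0, -5.8, 0, 0, 0, 0, 1],
    [0, -5.8, 0, 0, 0, 0, 1],
    [0, -5.4, 0, 0, 0, 0, 1]
  ]
}}

```text
time_s: 5.1
tcp_pos: [0.4523, 0.0773, 0.1868]
tcp_rot: [-3.141, -0.024, 0.009]
wrist_force: [1.2, -0.4, 0.3]
finger_gap: -0.0002
```

Emit:
{"api": "step_arm", "payload": {
  "steps": [
    [0.2, 0.9, 4.5, 0, 0, -1, 1],
    [0, 0, 4.5, 0, 0, 0, 1],
    [0, 0, 3.6, 0, 0, 0, 1],
    [0, 0, 0, 0, 0, 0, 1]
  ]
}}

```text
time_s: 5.6
tcp_pos: [0.4535, 0.0736, 0.0555]
tcp_rot: [-3.139, -0.067, 0.01]
wrist_force: [0.6, 0.9, 0.9]
finger_gap: 0.0
```

```bash
python3 - <<'E'
from h import *
o=arm.observe();print(o['tcp_pos'],o['wrist_force'])
snap('wrist','w3')
E
```

```text
[0.45351935 0.07361167 0.05554197] [0.56471308 0.85063359 0.92376173]
```

View pics/w3.png

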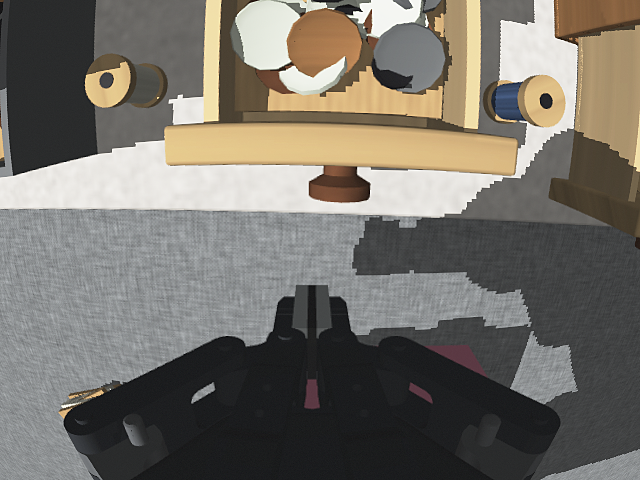

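Emit:
{"api": "step_arm", "payload": {
  "steps": [
    [1.5, 0.8, 0, 0, 0, 1.5, 1],
    [1.2, 0, 0, 0, 0, 0, 1],
    [0.8, 0, 0.1, 0, 0, 0, 1],
    [0.8, 0, 0.1, 0, 0, 0, 1],
    [1, 0, 0.1, 0, 0, 0, 1],
    [1, 0, 0.1, 0, 0, 0, 1]
  ]
}}

```text
time_s: 6.4
tcp_pos: [0.5222, 0.0676, 0.0571]
tcp_rot: [-3.141, -0.028, -0.003]
wrist_force: [-1.7, 0.5, 1.2]
finger_gap: -0.0004
```

Emit:
{"api": "step_arm", "payload": {
  "steps": [
    [1, 0, 0.1, 0, 0, 0, 1],
    [0.8, 0, 0.1, 0, 0, 0, 1],
    [0.5, 0, 0.1, 0, 0, 0, 1],
    [0.4, 0, 0.1, 0, 0, 0, 1]
  ]
}}

```text
time_s: 6.9
tcp_pos: [0.548, 0.0684, 0.0524]
tcp_rot: [-3.141, -0.03, 0.013]
wrist_force: [-32.8, -2.2, 23.8]
finger_gap: 0.0
```

Emit:
{"api": "step_arm", "payload": {
  "steps": [
    [-1, 0, 0, 0, 0, 0, 1],
    [-4, 0, 0, 0, 0, 0, 1],
    [0, 0, -3, 0, 0, 0, 1],
    [0, 0, 0, 0, 0, 0, 1]
  ]
}}

```text
time_s: 7.4
tcp_pos: [0.4962, 0.0673, 0.0828]
tcp_rot: [-3.141, -0.03, 0.013]
wrist_force: [0.7, -0.3, 0.3]
finger_gap: -0.0
```

```bash
python3 - <<'E'
from h import *
o=arm.observe();print(o['tcp_pos'],o['wrist_force'])
snap('wrist','w4')
E
```

```text
[0.49624729 0.06734019 0.08276311] [ 0.66173136 -0.31786046  0.28264709]
```

View pics/w4.png

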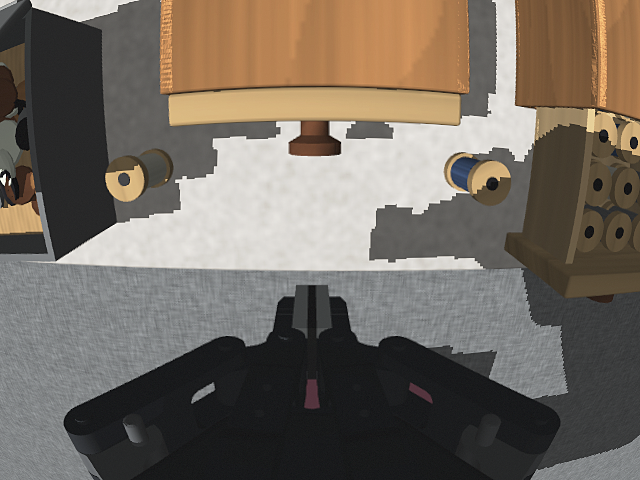

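Both button drawers are shut, and both spools still stand. I'll lift and go above the chest lid.

Emit:
{"api": "step_arm", "payload": {
  "steps": [
    [0, 0, -5.5, 0, 0, 0, 1],
    [0, 0, -5.5, 0, 0, 0, 1],
    [0, 0, -5.5, 0, 0, 0, 1],
    [1, -5.2, 0, 0, 0, 0, 1],
    [2, -5.2, 0, 0, 0, 0, 1],
    [2, -5.2, 0, 0, 0, 0, 1],
    [2, -2, 0, 0, 0, 0, 1],
    [0, 0, 0, 0, 0, 0, 1]
  ]
}}

```text
time_s: 8.45
tcp_pos: [0.5665, 0.2495, 0.2428]
tcp_rot: [-3.14, -0.025, 0.029]
wrist_force: [-0.9, -0.6, -0.5]
finger_gap: -0.0
```

```bash
python3 - <<'E'
from h import *
o=arm.observe();print(o['tcp_pos'],o['tcp_rot'],o['wrist_force'])
snap('wrist','w5')
im,d,m=snap('scene','s5')
cv2.imwrite('pics/s5c.png',cv2.resize(im[130:330,330:550],(660,600)))
E
```

```text
[0.56652299 0.24950939 0.2428372 ] [-3.13964927 -0.02527805  0.02941154] [-0.85697906 -0.64321496 -0.46799097]
```

View pics/w5.png

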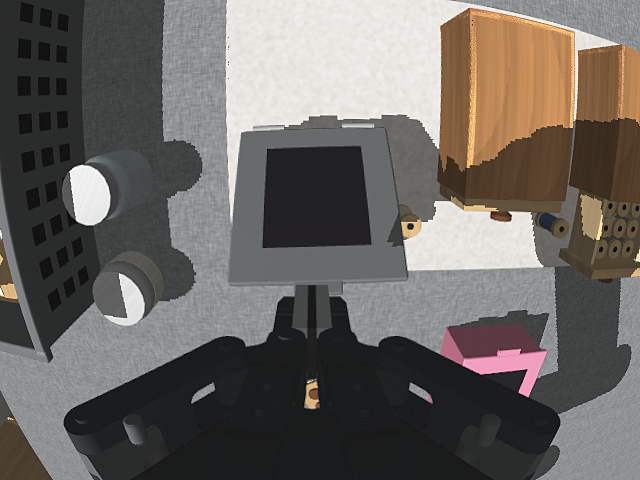

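View pics/s5c.png

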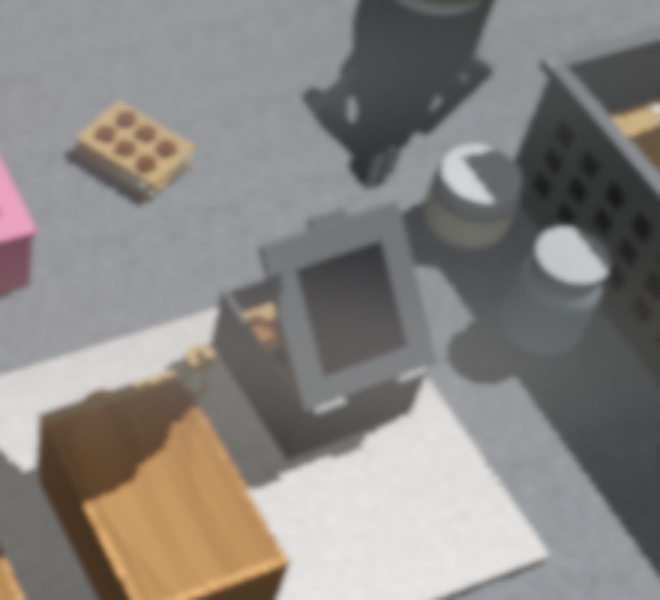

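Emit:
{"api": "step_arm", "payload": {
  "steps": [
    [0.5, 0.2, 4, 0, 0, 0, 1],
    [0, 0, 3, 0, 0, 0, 1],
    [0, 0, 1, 0, 0, 0, 1],
    [0, 0, 1, 0, 0, 0, 1],
    [0, 0, 1, 0, 0, 0, 1]
  ]
}}

```text
time_s: 9.18
tcp_pos: [0.5697, 0.243, 0.144]
tcp_rot: [-3.139, -0.017, 0.02]
wrist_force: [0.5, -0.5, 1.6]
finger_gap: -0.0001
```

Emit:
{"api": "step_arm", "payload": {
  "steps": [
    [-0.2, 0, 1, 0, 0, 0, 1],
    [-0.2, 0, 1, 0, 0, 0, 1],
    [-0.2, 0, 1, 0, 0, 0, 1],
    [0, 0, 0.6, 0, 0, 0, 1]
  ]
}}

```text
time_s: 9.68
tcp_pos: [0.5627, 0.2431, 0.1064]
tcp_rot: [-3.139, -0.017, 0.019]
wrist_force: [-0.5, 0.2, 3.0]
finger_gap: -0.0002
```

Emit:
{"api": "step_arm", "payload": {
  "steps": [
    [0, 0, 0.5, 0, 0, 0, 1],
    [0, 0, 0.4, 0, 0, 0, 1],
    [0, 0, 0.3, 0, 0, 0, 1]
  ]
}}

```text
time_s: 10.05
tcp_pos: [0.5626, 0.2433, 0.0948]
tcp_rot: [-3.139, -0.018, 0.019]
wrist_force: [-10.9, -1.8, 25.8]
finger_gap: -0.0
```

The TCP stopped at the predicted height (0.095) with 26 N. I'll retreat upward and check everything.

Emit:
{"api": "step_arm", "payload": {
  "steps": [
    [0, 0, -1, 0, 0, 0, 1],
    [0, 0, -5, 0, 0, 0, 1],
    [-3, 0, -5, 0, 0, 0, 1],
    [-6, 0, -1, 0, 0, 0, 1],
    [-6, 0, 0, 0, 0, 0, 1],
    [-6, 0, 0, 0, 0, 0, 1],
    [0, 0, 0, 0, 0, 0, 1]
  ]
}}

```text
time_s: 10.92
tcp_pos: [0.3491, 0.2402, 0.222]
tcp_rot: [-3.137, -0.016, 0.01]
wrist_force: [0.4, 1.0, -0.2]
finger_gap: -0.0001
```

```bash
python3 - <<'E'
from h import *
o=arm.observe();print(o['time_s'],o['tcp_pos'],o['wrist_force'])
snap('wrist','w6')
im,d,m=snap('scene','s6'); im,d,m=snap('top','t6')
cv2.imwrite('pics/t6c.png',cv2.resize(im[120:270,125:505],(800,316),interpolation=cv2.INTER_CUBIC))
W=cloud('t6')
print('lid',[(v,*W[v,222].round(3)) for v in range(182,242,5)])
W0=cloud('top0')
for p in [(257,221),(323,222),(423,180),(357,238),(146,203),(146,248),(478,196),(485,243)]: print(p,W0[p[1],p[0]].round(3),W[p[1],p[0]].round(3))
E
```

```text
10.925 [0.34913976 0.24023171 0.22202491] [ 0.36588265  1.03699879 -0.20960957]
lid [(182, np.float64(0.657), np.float64(0.266), np.float64(0.011)), (187, np.float64(0.628), np.float64(0.251), np.float64(0.085)), (192, np.float64(0.615), np.float64(0.251), np.float64(0.083)), (197, np.float64(0.601), np.float64(0.25), np.float64(0.086)), (202, np.float64(0.589), np.float64(0.25), np.float64(0.084)), (207, np.float64(0.576), np.float64(0.25), np.float64(0.082)), (212, np.float64(0.563), np.float64(0.25), np.float64(0.079)), (217, np.float64(0.549), np.float64(0.248), np.float64(0.087)), (222, np.float64(0.535), np.float64(0.247), np.float64(0.089)), (227, np.float64(0.522), np.float64(0.246), np.float64(0.087)), (232, np.float64(0.51), np.float64(0.246), np.float64(0.085)), (237, np.float64(0.504), np.float64(0.26), np.float64(0.009))]
(257, 221) [0.545 0.161 0.048] [0.545 0.16  0.051]
(323, 222) [ 0.547 -0.016  0.05 ] [ 0.547 -0.016  0.053]
(423, 180) [ 0.66  -0.277  0.087] [ 0.66  -0.276  0.088]
(357, 238) [ 0.502 -0.105  0.086] [ 0.503 -0.105  0.084]
(146, 203) [0.58  0.446 0.089] [0.58  0.446 0.087]
(146, 248) [0.465 0.449 0.06 ] [0.464 0.447 0.067]
(478, 196) [ 0.633 -0.442  0.025] [ 0.634 -0.443  0.021]
(485, 243) [ 0.5   -0.447  0.064] [ 0.5   -0.447  0.064]
```

View pics/t6c.png

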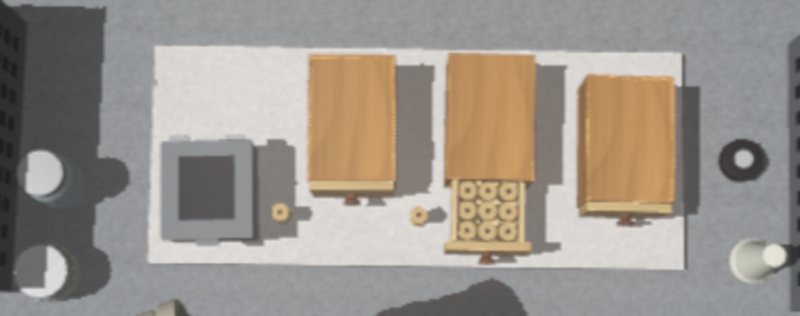

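View pics/w6.png

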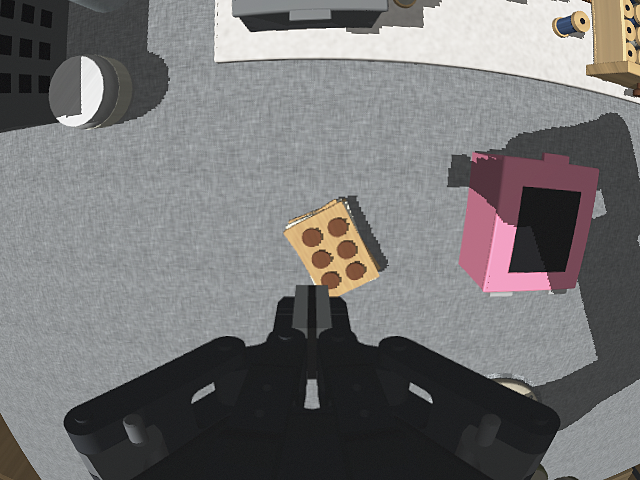

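View pics/s6.png

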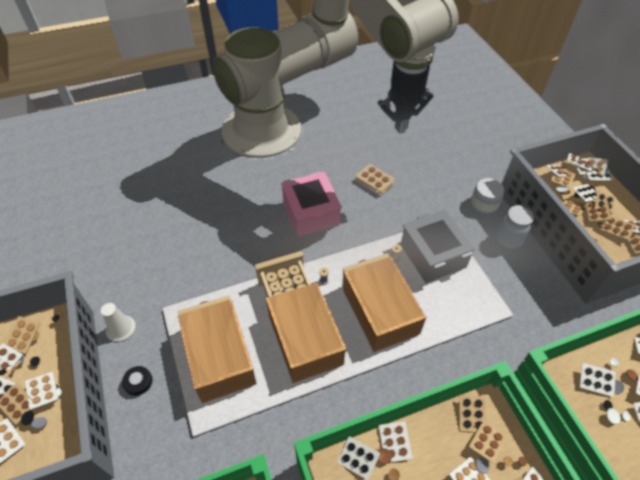

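```bash
python3 - <<'E'
from h import *
W=cloud('t6')
m=np.zeros((480,640),bool); m[190:232,205:242]=1
P=W[m]; 
for nm,s in dict(all=P,rim=W[190:232,204:209].reshape(-1,3),rim2=W[190:232,236:241].reshape(-1,3)).items():
    A=np.c_[s[:,:2],np.ones(len(s))]; c=np.linalg.lstsq(A,s[:,2],rcond=None)[0]; print(nm,c.round(3),'res',(s[:,2]-A@c).std().round(4),s[:,2].mean().round(4))
for nm,sl in dict(L=np.s_[145:200,275:310],M=np.s_[150:200,340:375],R=np.s_[160:210,405:440]).items():
    s=W[sl].reshape(-1,3);A=np.c_[s[:,:2],np.ones(len(s))]; print('ref case',nm,np.linalg.lstsq(A,s[:,2],rcond=None)[0].round(3))
E
```

```text
** On entry to DLASCL parameter number  4 had an illegal value
 ** On entry to DLASCL parameter number  4 had an illegal valueTraceback (most recent call last):
  File "<stdin>", line 6, in <module>
    x, resids, rank, s = _umath_linalg.lstsq(a, b, rcond,
                         ~~~~~~~~~~~~~~~~~~~^^^^^^^^^^^^^
                                             signature=signature)
                                             ^^^^^^^^^^^^^^^^^^^^
    raise LinAlgError("SVD did not converge in Linear Least Squares")
numpy.linalg.LinAlgError: SVD did not converge in Linear Least Squares
```

```bash
python3 - <<'E'
from h import *
W=cloud('t6')
for nm,sl in dict(lid=np.s_[190:232,205:242],rim1=np.s_[190:232,204:209],rim2=np.s_[190:232,236:241],L=np.s_[145:200,275:310],M=np.s_[150:200,340:375],R=np.s_[160:210,405:440]).items():
    s=W[sl].reshape(-1,3); s=s[np.isfinite(s[:,2])]; s=s[abs(s[:,2]-.085)<.02]
    A=np.c_[s[:,:2],np.ones(len(s))]; c=np.linalg.lstsq(A,s[:,2],rcond=None)[0]; print(nm,len(s),c.round(3),s[:,2].mean().round(4),(s[:,2]-A@c).std().round(4))
E
```

```text
lid 1551 [ 0.001 -0.003  0.085] 0.0848 0.0027
rim1 209 [ 0.004 -0.133  0.121] 0.0843 0.0025
rim2 210 [ 0.007 -0.073  0.096] 0.0847 0.0026
L 1879 [-0.001  0.002  0.088] 0.0875 0.0027
M 1746 [-0.001 -0.003  0.088] 0.0874 0.0026
R 1742 [-0.001  0.004  0.089] 0.0875 0.0027
```

```bash
python3 -c "
from plant import arm
print(arm.hand_in(), arm.observe()['wrist_force'])"
```

```text
the job is handed in; nothing more can be done
the job is handed in; nothing more can be done
```

I shut both button drawers and the lid of the grey chest with the closed fingertips, then handed the job in at about 11 s of the 48 s. The hand-in gives no verdict.

- **Drawers:** I pushed each one by its knob until it hit a hard stop, at about 42 N and 33 N. The knob faces ended about 24 mm ahead of the case fronts on both. The pictures show both front plates flat against their cases.
- **Chest lid:** I pressed it down until the force rose to about 26 N. In the last top view the lid is flat to within about 0.005 rad, with its upper face at z ≈ 0.085 m against the expected 0.084 m.
- **Left alone:** The spool drawer, both loose spools, one can beside the chest, the tape and the thread cone are within about 2 mm of the first picture. The other can, at (0.465, 0.449), reads 7 mm higher at the one pixel I compared. It looks upright and unmoved in the picture, and the arm never came near it.
- **Chest position:** I checked its hinge edge only by eye in the last top view, where it had not visibly moved. The arm stood clear of everything at hand-in.

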